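Find the feed wheel's high spot on the checking stand

TASK

Gently slide the stand's pointer fully home towards the wheel, feeling for its end stop and not ramming it; then slowly crank the wheel round, feeling for the spot where its tyre bears on the pointer, and leave the wheel standing with the crest of that high spot right at the pointer. Turn the wheel slowly, never faster than half a turn a second, and leave the cards and other things around it where they are.

Things in the scene. Friction and masses are not known exactly. Their poses are not given: they have to be found in the camera images.
- stand: Wheel-checking stand of clear acrylic, fixed: plate 200 mm (stand x) by 310 mm (stand y, -100 to +210), top 20 mm above the counter; clear cheeks on the x sides reach 46 mm. Origin on the counter under the wheel's axis, z up. The pointer's carriage is on the +y side, on the line x = 0 through the wheel's axis.
- wheel: Flat-lying wheel, black rubber tyre of 60 mm radius, 34 to 58 mm above the counter; turns both ways without end about the vertical axis through its origin (52 mm up). Its x axis points along the crank arm, up to 78 mm high. The tyre has one gentle high spot, 4 mm proud at its crest, fading out some 20 degrees either side; where it lies from the crank varies and is not reported.
- hub (a point): Top end of the wheel's steel spindle, on the wheel's axis, 82 mm above the counter. The bearing's friction takes 1 to 2 N at the knob and holds the wheel where it is left.
- knob_mid (a point): Middle of the crank's black knob: an upright cylinder 18 mm in diameter, 80 to 120 mm above the counter (this point: 102 mm), 45 mm from the wheel's axis. It spins freely on its pin, so it can be held and carried round in a circle without turning the gripper.
- carriage: The pointer's aluminium carriage, 40 x 50 mm; origin under its middle on the plate. It slides along stand y at x = 0: origin at y = 140 mm when fully out (as at the start), 120 mm when fully home against the end stop. It takes about 14 N to slide and stays where it is left. It carries the pointer.
- nose (a point): Rest place of the pointer's round white nose (12 mm) on the carriage, 45 mm above the counter. Home, it is 0.5 mm clear of the round rim. The high spot pushes it back on its spring, 3.5 mm and about 9 N at the crest, friction about 0.6: the knob then takes roughly 5 to 10 N more, somewhat more going up to the crest than coming down from it. Elsewhere the nose touches nothing.
- stop: End stop of the carriage: a dark steel bar across the plate, 68 x 8 x 12 mm, fixed to the stand; origin under its middle at stand y = 91 mm. Its face meets the carriage's front at home. Pushing on after that loads it quickly; it must not get more than 30 N.
- tab (a point): Finger tab on the carriage, to pinch or push: an upright aluminium plate 30 mm wide (stand x), 10 mm thick (stand y), top 100 mm above the counter. This point is at the middle of its thickness and width, 84 mm above the counter, right above the carriage's origin.
- pack_tall_mid (a point): Pack of square white cards, 60 x 60 mm, 55 mm high, loose, not part of the job; this point is at its centre.
- pack_mid_mid (a point): Pack of square white cards, 60 x 60 mm, 42 mm high, loose, not part of the job; this point is at its centre.
- pack_low_mid (a point): Pack of square white cards, 60 x 60 mm, 30 mm high, loose, not part of the job; this point is at its centre.
- canister_mid (a point): Steel canister, 60 mm diameter, 85 mm high, loose, not part of the job; this point is at its centre.
- spool_mid (a point): Empty grey tape spool lying flat, a ring 76 mm across and 24 mm high, loose, not part of the job; this point is at its centre.
- pen_mid (a point): Black and grey marker pen lying flat, 120 mm long (its x axis), 12 mm thick, loose, not part of the job; this point is at its centre.
- nut_mid (a point): Brass thumb nut, 24 mm across and 16 mm high, lying on a corner of the stand's plate, loose, not part of the job; this point is at its centre.

How it is judged:
On the way, in this order (a step that is already met when the one before it is completed fails the run):
1. the pointer's carriage is fully home (y of carriage in the frame of stand below 0.1215 m), for 0.2 s.
2. the wheel has been turned until its high spot bears on the pointer (y of carriage in the frame of stand below 0.1215 m and contact force between carriage and wheel above 6.6 N), for 0.1 s.
At the end, for the whole second after the job is handed in: The carriage is within 1.5 mm of fully home and the wheel stands still, let go, with the crest of its high spot at the pointer: the tyre bears on the pointer with more than 6.6 N (about 9 N at the crest; this means within about 9 degrees of the crest) (all of step 2 and angular speed of wheel below 0.05 rad/s); the robot touches nothing.
It fails at once if the carriage is rammed against its end stop (over 30 N) (contact force between carriage and stop above 30 N).
It fails at once if the wheel is turned too fast (over 4 rad/s) (angular speed of wheel above 4 rad/s).
It fails at once if a bystander is moved by more than 20 mm (distance of any of pack_tall_mid, pack_mid_mid, pack_low_mid, canister_mid, spool_mid, pen_mid, nut_mid from where it was at the start of the episode above 0.02 m).
It also fails if it takes over 72 s, if anything falls off the work surface, if the arm or the gripper's body presses on something with over 40 N, if the wrist force passes 120 N, or if a joint passes its speed limit or range.

ROBOT

A 7-joint arm with a two-finger parallel gripper is mounted at the origin on the work surface. World frame = base frame: x ahead of the robot, y to its left, z up, the work surface at z = 0. Lengths are in m, angles in rad, forces in N, time in s.
With the tool pointing down it reaches from about 0.4 to 0.75 m from the base axis. Payload 19.5 kg.
Tool frame: the origin (TCP) lies on the centre line of the jaws, within the pads' length; the fingertips stand 11 mm ahead of it and the grasp point (between the pads) lies 8 mm behind it (robot.nose_length is the distance from the TCP to the fingertips, in m); z points along the fingers, y is the direction in which the jaws open and shut (so a half turn about z gives the same grasp; the last joint's range is limited). The gripper opens to 85 mm and grips with 20 to 120 N. Pads are 22 mm wide; open, the fingers measure 114 mm over their backs; the gripper's body (76 mm by 85 mm) begins 54 mm behind the grasp point. The pads swing forward as they close: fully open they stand 13 mm farther back than shut.
Start: joints at [-1.245, 0.707, -0.028, 1.485, 0.022, 0.951, -0.075], TCP at [0.207, 0.537, 0.242] pointing down, gripper open.
Joint ranges: [-2.71, 2.71], [-0.32, 2.16], [-1.57, 1.52], [0, 2.45], [-1.46, 4.6], [0, 2.02], [-2.83, 2.83]. Speed limits (rad/s): [1.89, 1.89, 2.57, 2.57, 3.01, 3.01, 3.01].

INTERFACE

Orientations are given as [roll, pitch, yaw] about the fixed x, y, z axes, in that order (R = Rz(yaw) Ry(pitch) Rx(roll)).
In Python, from station import robot gives the robot as it stands. The module is installed in compiled form; this text tells all that it offers.
- The arm moves only by the tool send_rows, never from a script. Its argument "increments" is a list that holds one entry, the list of rows, each a list of 7 numbers: the shift along the tool's x, y, z in units of 500 mm (1.0 is 500 mm), then the turn, a rotation vector about the tool's x, y, z in units of 2 pi rad (1.0 is 2 pi rad), then the opening in per cent of the stroke, from 0 (shut) to 100 (fully open). A call has 1 to 5 rows; each row is the pose to reach, as a shift and turn from the pose measured when the call began, along the tool's axes at that moment, turning the shorter way round; what a row does not reach only later rows make up. A row lasts 1/12 s, in which the tool goes at most 41.7 mm and 7.16 degrees, less where a joint would pass 70% of its speed; a pose out of reach is approached as far as the arm can. A call with a number of a shift or a turn outside -1 to 1 is refused whole. A call with a gripper value outside its range is refused whole. The fingers move at their own pace and stop on an object; "squeeze" is the grip in N (left out, the last holds). Time passes only in rows, so rows that repeat a pose let the fingers close. It gives the time, the measured TCP pose, the force and the opening at its end, in the units of the state.
- robot.sense(): the state, without advancing time (a new reading comes with each control period).
- robot.grab_frame(name): name is "scene" or "top"; returns the picture (400x640x3 uint8, blue, green, red); there is no depth.
- robot.calibration(name): a dict with "fovy" (degrees; the focal length in pixels is half the picture's height over the tangent of half this angle, whatever the lens; pixels are square), "cx", "cy" (the principal point, pixels), "cam_to_world" (4x4, takes a point from camera to world coordinates). Camera axes: x right, y down, z forward; pixel columns grow to the right and rows downward; lengths in m; the calibration is good to about 2 mm. A picture is of the moment at which its call begins. calibration takes no time and is no camera call.
- robot.job_done(): hands the job in, once; it reports no verdict.
The state is a dict: "time": time; "q": joint angles; "joint_velocities": joint speeds; "effort": joint torques, N m; "ee_pos": TCP position; "ee_rot": TCP orientation; "wrist_force": force on the tool from outside, world axes, zero at the start; "torque": the same for the moment, N m; "finger_gap": finger opening in m.
Only numpy, scipy, OpenCV 4.12 (cv2) and the standard library are available. Lean on these libraries where they do the work, as an engineer would, in place of code of your own. Each camera call takes 0.05 s, during which the arm holds its last target.

## Working session

There is one attempt and no reset: what is moved stays moved. The work goes in short steps, Python scripts to look and compute and a tool call to move; the robot and the scene stay as the last step left them, time stands still between calls to the robot, and variables do not carry over. Pictures are saved under pics/ and viewed, and the job is handed in when it is done.

Besides the shell and the picture viewer there is one more tool, called after "Emit:" by a JSON object that holds its "name" and its "arguments". send_rows: Moves the arm, as the interface text tells. Shifts and turns lie within -1 to 1; 1 stands for 500 mm of shift or 2 pi rad of turn. Its arguments: {"type":"object","properties":{"increments":{"type":"array"},"squeeze":{"type":"number"}},"required":["increments"]}

```bash
mkdir -p pics; python3 - <<'E'
from station import robot
import cv2
print(robot.sense())
for n in("scene","top"):
    cv2.imwrite(f"pics/{n}0.png",robot.grab_frame(n)); print(n,robot.calibration(n))
print(robot.nose_length)
E
```

```text
{'time': 0.0, 'q': array([-1.2446872 ,  0.70709116, -0.0276062 ,  1.48497966,  0.02195822,
        0.950897  , -0.0754937 ]), 'joint_velocities': array([-2.45481765e-04, -5.68789332e-04,  1.96711329e-05, -1.43648396e-03,
        1.44766512e-03,  1.74187116e-03,  2.50464461e-03]), 'effort': array([ 3.27481557e-04, -8.83172822e+01,  1.23478197e+00, -2.36162192e+01,
        1.69934670e-02,  6.64243824e-03,  1.22071279e-05]), 'ee_pos': array([0.20666186, 0.5363167 , 0.24183889]), 'ee_rot': array([-3.14051821e+00,  7.12669793e-06,  2.77375709e+00]), 'wrist_force': array([ 0.5124408 ,  0.21347862, -0.47700898]), 'torque': array([-0.00581484,  0.05358705,  0.01127063]), 'finger_gap': 0.08551275420005257}
scene {'fovy': 48.97896418316356, 'cx': 321.2844104154255, 'cy': 201.40894758438336, 'cam_to_world': array([[ 0.16122215,  0.57436788, -0.80256399,  1.54158664],
       [ 0.98685764, -0.08481848,  0.13754206, -0.23864043],
       [ 0.01092749, -0.81419124, -0.58049395,  0.80928933],
       [ 0.        ,  0.        ,  0.        ,  1.        ]])}
top {'fovy': 51.71074639569284, 'cx': 318.61370019572786, 'cy': 196.5223351276791, 'cam_to_world': array([[-2.48707706e-02, -9.85906629e-01,  1.65437492e-01,
         3.84656229e-01],
       [-9.99683834e-01,  2.51398634e-02, -4.67544570e-04,
        -6.30497370e-02],
       [-3.69812065e-03, -1.65396814e-01, -9.86220167e-01,
         1.03956362e+00],
       [ 0.00000000e+00,  0.00000000e+00,  0.00000000e+00,
         1.00000000e+00]])}
0.011
```

View pics/scene0.png

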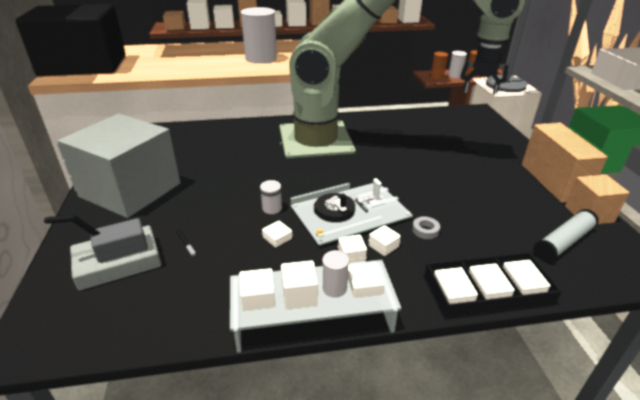

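View pics/top0.png

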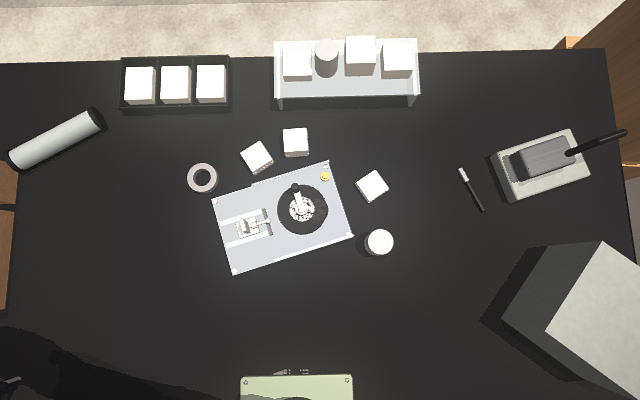

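The top view shows the stand at about (212-352, 160-275), the wheel near (302, 208), the knob near (295, 188) and the carriage near (250, 228). I'll enlarge that area.

```bash
python3 - <<'E'
import cv2
a=cv2.imread("pics/top0.png")[150:285,200:360]
cv2.imwrite("pics/top0c.png",cv2.resize(a,None,fx=4.4,fy=4.4,interpolation=cv2.INTER_CUBIC))
a=cv2.imread("pics/scene0.png")[170:250,280:440]
cv2.imwrite("pics/scene0c.png",cv2.resize(a,None,fx=5,fy=5,interpolation=cv2.INTER_CUBIC))
E
```

```text
(no output)
```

View pics/top0c.png

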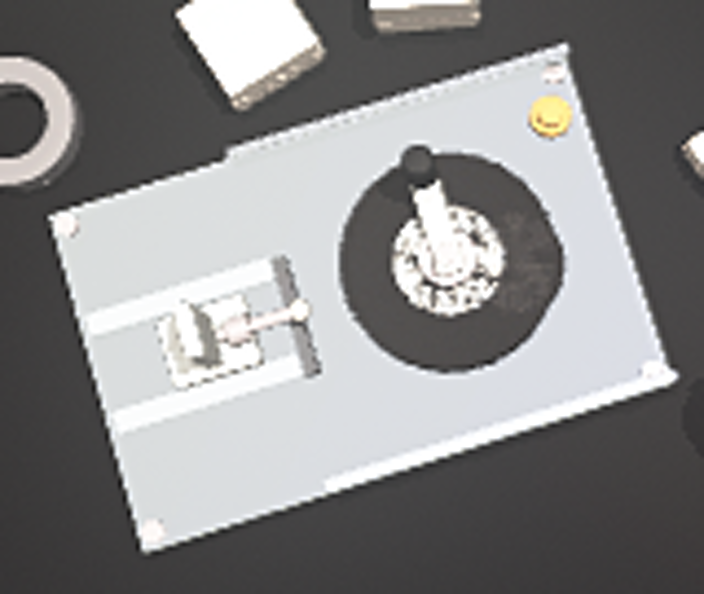

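View pics/scene0c.png

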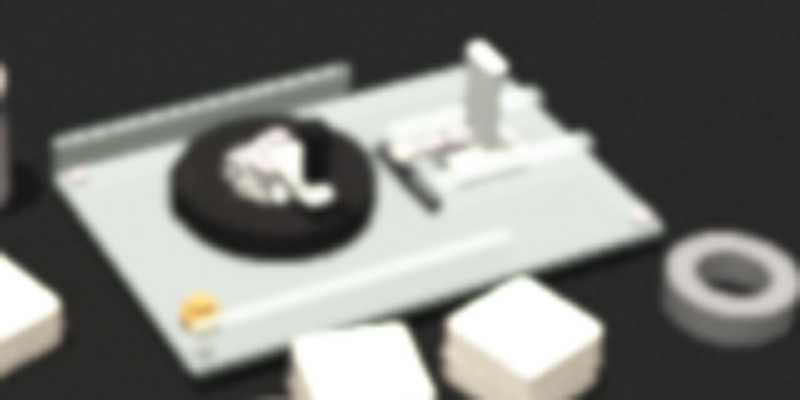

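```bash
cat > h.py <<'E'
import numpy as np
from station import robot
def ray(n,u,v):
    c=robot.calibration(n);M=np.array(c["cam_to_world"]);f=200/np.tan(np.radians(c["fovy"]/2))
    return M[:3,3],M[:3,:3]@np.array([(u-c["cx"])/f,(v-c["cy"])/f,1])
def onz(n,u,v,z):
    o,d=ray(n,u,v);return o+d*(z-o[2])/d[2]
def px(n,p):
    c=robot.calibration(n);M=np.array(c["cam_to_world"]);f=200/np.tan(np.radians(c["fovy"]/2))
    q=M[:3,:3].T@(np.array(p)-M[:3,3]);return f*q[0]/q[2]+c["cx"],f*q[1]/q[2]+c["cy"]
def tc(u,v,z): return onz("top",(u+.5)/4.4-.5+200,(v+.5)/4.4-.5+150,z)
E
python3 - <<'E'
from h import *
import cv2
np.set_printoptions(precision=4,suppress=True)
for nm,u,v,z in [("c--",50,215,.02),("c-+",145,552,.02),("cR top",567,45,.02),("cR bot",676,377,.02),("hub",450,245,.082),("knob top",418,160,.12),("tab top",194,333,.1),("nose",299,311,.05),("stop mid",297,318,.03),("nut",550,116,.036)]:
    print(nm,tc(u,v,z))
g=cv2.cvtColor(cv2.imread("pics/top0.png"),cv2.COLOR_BGR2GRAY)
G=cv2.resize(g[150:285,200:360],None,fx=4.4,fy=4.4,interpolation=cv2.INTER_CUBIC)
m=((G<110)*255).astype('uint8')
cs,_=cv2.findContours(m,cv2.RETR_EXTERNAL,cv2.CHAIN_APPROX_NONE)
for c in cs:
    x,y,w,h=cv2.boundingRect(c)
    if 180<w<300 and 180<h<300:
        pts=np.array([tc(p[0][0],p[0][1],.05)[:2] for p in c])
        from scipy.optimize import least_squares
        r=least_squares(lambda s:np.hypot(pts[:,0]-s[0],pts[:,1]-s[1])-s[2],[.55,0,.06],loss='soft_l1',f_scale=.001)
        print(r.x)
        d=pts-r.x[:2];a=np.degrees(np.arctan2(d[:,1],d[:,0]));rr=np.hypot(*d.T)*1e3
        for k in range(-180,180,10):
            s=(a>=k)&(a<k+10); print(k+5,round(rr[s].mean(),2) if s.any() else None,end='; ')
E
```

```text
c-- [0.5576 0.2062 0.02  ]
c-+ [0.3676 0.1502 0.02  ]
cR top [ 0.6496 -0.091   0.02  ]
cR bot [ 0.4566 -0.1465  0.02  ]
hub [ 0.5254 -0.0238  0.082 ]
knob top [ 0.5646 -0.0096  0.12  ]
tab top [0.48   0.1091 0.1   ]
nose [0.4957 0.0609 0.05  ]
stop mid [0.4941 0.0645 0.03  ]
nut [ 0.6044 -0.0797  0.036 ]
```

```bash
python3 - <<'E'
from h import *
import cv2
from scipy.optimize import least_squares
np.set_printoptions(precision=4,suppress=True)
g=cv2.cvtColor(cv2.imread("pics/top0.png"),cv2.COLOR_BGR2GRAY)
G=cv2.resize(g[150:285,200:360],None,fx=4.4,fy=4.4,interpolation=cv2.INTER_CUBIC)
for th in(110,140):
  m=((G<th)*255).astype('uint8')
  cs,_=cv2.findContours(m,cv2.RETR_LIST,cv2.CHAIN_APPROX_NONE)
  for c in cs:
    x,y,w,h=cv2.boundingRect(c)
    if 180<w<300 and 180<h<300:
        pts=np.array([tc(p[0][0],p[0][1],.05)[:2] for p in c])
        r=least_squares(lambda s:np.hypot(pts[:,0]-s[0],pts[:,1]-s[1])-s[2],[.525,-.023,.06],loss='soft_l1',f_scale=.001)
        print(r.x)
        d=pts-r.x[:2];a=np.degrees(np.arctan2(d[:,1],d[:,0]));rr=np.hypot(*d.T)*1e3
        for k in range(-180,180,10):
            s=(a>=k)&(a<k+10); print(k+5,round(rr[s].mean(),2) if s.any() else None,end='; ')
E
```

```text
[ 0.5213 -0.022   0.0599]
-175 60.15; -165 60.12; -155 60.15; -145 59.86; -135 59.93; -125 59.19; -115 59.49; -105 61.55; -95 61.92; -85 61.38; -75 58.99; -65 58.55; -55 58.85; -45 59.18; -35 59.19; -25 59.59; -15 59.8; -5 59.51; 5 60.44; 15 66.55; 25 62.51; 35 60.19; 45 60.3; 55 60.1; 65 59.82; 75 59.78; 85 59.85; 95 59.77; 105 59.38; 115 59.37; 125 59.28; 135 59.48; 145 59.89; 155 60.06; 165 59.99; 175 60.43; [ 0.5213 -0.022   0.0605]
-175 60.78; -165 60.55; -155 60.72; -145 60.39; -135 60.44; -125 59.8; -115 60.05; -105 62.15; -95 62.52; -85 61.97; -75 59.68; -65 59.32; -55 59.35; -45 59.71; -35 59.69; -25 60.08; -15 60.38; -5 60.09; 5 61.06; 15 67.09; 25 62.93; 35 60.66; 45 60.88; 55 60.6; 65 60.46; 75 60.43; 85 60.4; 95 60.36; 105 60.14; 115 60.12; 125 59.78; 135 60.08; 145 60.33; 155 60.49; 165 60.43; 175 61.02;
```

The tyre outline shows the high spot at about -95° in world terms. The crank is at about 19° and the pointer at 107°. Next is a planning helper.

```bash
cat >> h.py <<'E'
from scipy.spatial.transform import Rotation as Rr
O=np.array([.5235,-.0230]);YW=np.radians(16.9)
X=np.array([np.cos(YW),np.sin(YW)]);Y=np.array([-X[1],X[0]])
def plan(sx,sy,z,yaw=YW+np.pi/2,s=None):
    s=s or robot.sense()
    R=Rr.from_euler('xyz',s['ee_rot']);T=Rr.from_euler('xyz',[np.pi,0,yaw])
    p=np.r_[O+sx*X+sy*Y,z]
    d=R.inv().apply(p-s['ee_pos'])/.5; w=(R.inv()*T).as_rotvec()/(2*np.pi)
    print("row",np.round(d,4),np.round(w,4))
def st():
    s=robot.sense();p=s['ee_pos'];d=p[:2]-O;f=s['wrist_force']
    print("t %.2f stand(%.4f,%.4f) z %.4f Fst(%.1f,%.1f) Fz %.1f gap %.4f rot"%(s['time'],d@X,d@Y,p[2],f[:2]@X,f[:2]@Y,f[2],s['finger_gap']),np.round(s['ee_rot'],3),'q',np.round(s['q'],2))
E
python3 -c "
from h import *
plan(0,.18,.2)
for n,u,v,z in [('can',379,240,.085),('tall',296,140,.05),('mid',257,155,.05),('low',372,185,.03)]:
    p=onz('top',u,v,z)[:2]-O;print(n,p@X,p@Y)"
```

```text
row [-0.772  -0.5322  0.0843] [-1.000e-04  1.000e-04  1.445e-01]
can -0.1316151861318219 -0.14502400295407084
tall 0.16734472079353133 -0.03809263204216634
mid 0.16112208715265683 0.06527986368521367
low 0.003147777388499564 -0.1830064443271104
```

Emit:
{"name": "send_rows", "arguments": {"increments": [[[-0.772,-0.532,0.06,0,0,0.1445,0],[-0.772,-0.532,0.06,0,0,0.1445,0],[-0.772,-0.532,0.06,0,0,0.1445,0],[-0.772,-0.532,0.06,0,0,0.1445,0],[-0.772,-0.532,0.06,0,0,0.1445,0]]], "squeeze": 40}}

```text
time: 0.52
ee_pos: [0.3246, 0.363, 0.2288]
ee_rot: [-3.141, 0.001, 2.143]
wrist_force: [0.7, 1.2, -0.0]
finger_gap: 0.0252
```

```bash
python3 -c "
from h import *
st();plan(0,.18,.2)"
```

```text
t 0.52 stand(-0.0781,0.4271) z 0.2288 Fst(1.0,0.9) Fz -0.0 gap 0.0252 rot [-3.141e+00  1.000e-03  2.143e+00] q [-0.98  0.6   0.12  1.82 -0.1   0.73 -0.23]
row [-0.5181  0.0151  0.0579] [-0.0001  0.0001  0.0441]
```

Emit:
{"name": "send_rows", "arguments": {"increments": [[[-0.518,0.015,0.058,0,0,0.044,0],[-0.518,0.015,0.058,0,0,0.044,0],[-0.518,0.015,0.058,0,0,0.044,0],[-0.518,0.015,0.058,0,0,0.044,0],[-0.518,0.015,0.058,0,0,0.044,0]]]}}

```text
time: 0.93
ee_pos: [0.4414, 0.1921, 0.2057]
ee_rot: [-3.141, 0.001, 1.866]
wrist_force: [1.7, -0.1, -0.7]
finger_gap: -0.0003
```

```bash
python3 -c "
from h import *
st();plan(0,.175,.08)"
```

```text
t 0.93 stand(-0.0160,0.2296) z 0.2057 Fst(1.6,-0.6) Fz -0.7 gap -0.0003 rot [-3.141e+00  1.000e-03  1.866e+00] q [-0.56  0.63  0.14  1.87 -0.14  0.65 -0.04]
row [-0.1091  0.0321  0.2514] [-0.0001  0.0001  0.0001]
```

Emit:
{"name": "send_rows", "arguments": {"increments": [[[-0.1,0.032,0.1,0,0,0,0],[-0.1,0.032,0.18,0,0,0,0],[-0.1,0.032,0.25,0,0,0,0],[-0.1,0.032,0.25,0,0,0,0],[-0.1,0.032,0.25,0,0,0,0]]]}}

```text
time: 1.35
ee_pos: [0.47, 0.1475, 0.0774]
ee_rot: [-3.136, 0.001, 1.865]
wrist_force: [-0.1, 0.3, 0.5]
finger_gap: -0.0001
```

```bash
python3 -c "
from h import *
import cv2
st();plan(0,.156,.08)
a=robot.grab_frame('top')[150:285,200:360]
cv2.imwrite('pics/t1.png',cv2.resize(a,None,fx=4.4,fy=4.4,interpolation=cv2.INTER_CUBIC))"
```

```text
t 1.35 stand(-0.0016,0.1787) z 0.0774 Fst(0.0,0.3) Fz 0.5 gap -0.0001 rot [-3.136e+00  1.000e-03  1.865e+00] q [-0.41  0.87  0.07  1.94 -0.16  0.34  0.08]
row [-0.0453  0.0033 -0.0052] [-0.0009  0.0002 -0.0001]
```

View pics/t1.png

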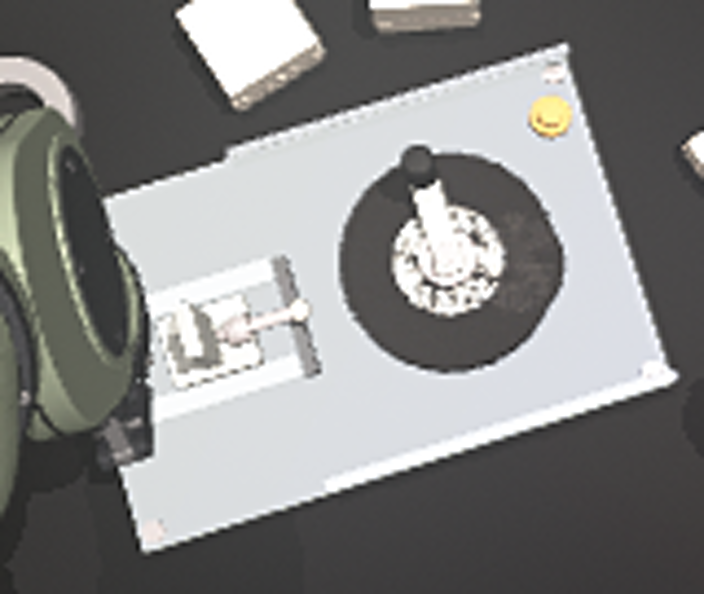

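The picture shows the gripper just outside the tab, with the carriage at about (215, 335) and not moved. I'll approach slowly.

Emit:
{"name": "send_rows", "arguments": {"increments": [[[-0.01,0.003,0,0,0,0,0],[-0.018,0.003,0,0,0,0,0],[-0.026,0.003,0,0,0,0,0],[-0.034,0.003,0,0,0,0,0],[-0.04,0.003,0,0,0,0,0]]]}}

```text
time: 1.82
ee_pos: [0.4782, 0.1292, 0.0803]
ee_rot: [-3.139, 0.001, 1.866]
wrist_force: [0.9, -0.4, 1.0]
finger_gap: 0.0001
```

```bash
python3 -c "
from h import *
st()"
```

```text
t 1.82 stand(0.0009,0.1588) z 0.0803 Fst(0.8,-0.7) Fz 1.0 gap 0.0001 rot [-3.139e+00  1.000e-03  1.866e+00] q [-0.36  0.87  0.06  1.93 -0.14  0.35  0.11]
```

Emit:
{"name": "send_rows", "arguments": {"increments": [[[-0.003,0,0,0,0,0,0],[-0.006,0,0,0,0,0,0],[-0.009,0,0,0,0,0,0]]]}}

```text
time: 2.07
ee_pos: [0.479, 0.1266, 0.0805]
ee_rot: [-3.139, -0.001, 1.867]
wrist_force: [-5.1, 13.1, 1.2]
finger_gap: -0.0003
```

```bash
python3 -c "
from h import *
st()"
```

```text
t 2.07 stand(0.0009,0.1560) z 0.0805 Fst(-1.1,14.0) Fz 1.2 gap -0.0003 rot [-3.139e+00 -1.000e-03  1.867e+00] q [-0.36  0.87  0.06  1.93 -0.14  0.35  0.11]
```

Emit:
{"name": "send_rows", "arguments": {"increments": [[[-0.006,0,0,0,0,0,0],[-0.009,0,0,0,0,0,0],[-0.012,0,0,0,0,0,0],[-0.015,0,0,0,0,0,0],[-0.018,0,0,0,0,0,0]]]}}

```text
time: 2.48
ee_pos: [0.4809, 0.1199, 0.0806]
ee_rot: [-3.139, -0.004, 1.87]
wrist_force: [-4.8, 13.4, -0.4]
finger_gap: -0.0001
```

```bash
python3 -c "
from h import *
st()"
```

```text
t 2.48 stand(0.0008,0.1491) z 0.0806 Fst(-0.7,14.2) Fz -0.4 gap -0.0001 rot [-3.139 -0.004  1.87 ] q [-0.34  0.87  0.06  1.93 -0.13  0.35  0.12]
```

Emit:
{"name": "send_rows", "arguments": {"increments": [[[-0.006,0,0,0,0,0,0],[-0.009,0,0,0,0,0,0],[-0.011,0,0,0,0,0,0],[-0.013,0,0,0,0,0,0]]]}}

```text
time: 2.82
ee_pos: [0.4822, 0.1155, 0.0806]
ee_rot: [-3.138, -0.007, 1.872]
wrist_force: [-4.5, 13.4, -0.8]
finger_gap: 0.0001
```

```bash
python3 -c "
from h import *
st()"
```

```text
t 2.82 stand(0.0007,0.1445) z 0.0806 Fst(-0.5,14.1) Fz -0.8 gap 0.0001 rot [-3.138 -0.007  1.872] q [-0.32  0.87  0.05  1.93 -0.13  0.35  0.13]
```

Emit:
{"name": "send_rows", "arguments": {"increments": [[[-0.005,0,0,0,0,0,0],[-0.008,0,0,0,0,0,0],[-0.01,0,0,0,0,0,0],[-0.012,0,0,0,0,0,0]]]}}

```text
time: 3.15
ee_pos: [0.4833, 0.1116, 0.0807]
ee_rot: [-3.138, -0.009, 1.874]
wrist_force: [-4.6, 12.5, -1.7]
finger_gap: -0.0001
```

```bash
python3 -c "
from h import *
st()"
```

```text
t 3.15 stand(0.0007,0.1405) z 0.0807 Fst(-0.7,13.3) Fz -1.7 gap -0.0001 rot [-3.138 -0.009  1.874] q [-0.31  0.87  0.05  1.93 -0.13  0.36  0.14]
```

Emit:
{"name": "send_rows", "arguments": {"increments": [[[-0.004,0,0,0,0,0,0],[-0.006,0,0,0,0,0,0],[-0.007,0,0,0,0,0,0],[-0.008,0,0,0,0,0,0]]]}}

```text
time: 3.48
ee_pos: [0.4838, 0.1096, 0.0807]
ee_rot: [-3.137, -0.012, 1.876]
wrist_force: [-4.3, 13.5, -0.8]
finger_gap: 0.0001
```

```bash
python3 -c "
from h import *
st()"
```

```text
t 3.48 stand(0.0006,0.1384) z 0.0807 Fst(-0.2,14.2) Fz -0.8 gap 0.0001 rot [-3.137 -0.012  1.876] q [-0.3   0.87  0.04  1.92 -0.13  0.36  0.15]
```

Emit:
{"name": "send_rows", "arguments": {"increments": [[[-0.004,0,0,0,0,0,0],[-0.005,0,0,0,0,0,0],[-0.006,0,0,0,0,0,0]]]}}

```text
time: 3.73
ee_pos: [0.4841, 0.1086, 0.0807]
ee_rot: [-3.137, -0.014, 1.878]
wrist_force: [-4.9, 13.0, -1.4]
finger_gap: 0.0001
```

```bash
python3 -c "
from h import *
st()"
```

```text
t 3.73 stand(0.0005,0.1374) z 0.0807 Fst(-1.0,13.9) Fz -1.4 gap 0.0001 rot [-3.137 -0.014  1.878] q [-0.3   0.87  0.04  1.92 -0.12  0.36  0.15]
```

Emit:
{"name": "send_rows", "arguments": {"increments": [[[-0.004,0,0,0,0,0,0],[-0.005,0,0,0,0,0,0],[-0.0055,0,0,0,0,0,0]]]}}

```text
time: 3.98
ee_pos: [0.4841, 0.1083, 0.0808]
ee_rot: [-3.137, -0.017, 1.88]
wrist_force: [-5.6, 17.8, -0.9]
finger_gap: 0.0003
```

```bash
python3 -c "
from h import *
st()"
```

```text
t 3.98 stand(0.0005,0.1371) z 0.0808 Fst(-0.2,18.6) Fz -0.9 gap 0.0003 rot [-3.137 -0.017  1.88 ] q [-0.29  0.87  0.03  1.92 -0.12  0.36  0.16]
```

Emit:
{"name": "send_rows", "arguments": {"increments": [[[-0.004,0,0,0,0,0,0],[-0.0055,0,0,0,0,0,0],[-0.006,0,0,0,0,0,0]]]}}

```text
time: 4.23
ee_pos: [0.4841, 0.1083, 0.0808]
ee_rot: [-3.136, -0.021, 1.883]
wrist_force: [-7.6, 21.7, -0.2]
finger_gap: -0.0002
```

```bash
python3 -c "
from h import *
st()"
```

```text
t 4.23 stand(0.0004,0.1371) z 0.0808 Fst(-1.0,23.0) Fz -0.2 gap -0.0002 rot [-3.136 -0.021  1.883] q [-0.29  0.87  0.03  1.92 -0.12  0.36  0.16]
```

The end stop is felt: no further travel, and the force rose from 14 to 23 N. I'll back off and lift.

Emit:
{"name": "send_rows", "arguments": {"increments": [[[0.02,0,0,0,0,0,0],[0.04,0,0,0,0,0,0],[0.04,0,-0.08,0,0,0,30],[0.04,0,-0.16,0,0,0,50],[0.04,0,-0.22,0,0,0,50]]]}}

```text
time: 4.65
ee_pos: [0.4791, 0.1257, 0.1938]
ee_rot: [-3.137, -0.021, 1.883]
wrist_force: [0.6, -0.2, 0.4]
finger_gap: 0.0359
```

```bash
python3 -c "
from h import *
st();
k=np.array([.567,-.0087])-O;print(k@X,k@Y)
plan(k@X,k@Y,.19)"
```

```text
t 4.65 stand(0.0008,0.1552) z 0.1938 Fst(0.5,-0.3) Fz 0.4 gap 0.0359 rot [-3.137 -0.021  1.883] q [-0.35  0.67  0.08  1.83 -0.12  0.65  0.12]
0.045778432274960916 0.0010368888304998097
row [-0.3099  0.0846  0.0007] [-0.0007 -0.0033  0.0028]
```

Emit:
{"name": "send_rows", "arguments": {"increments": [[[-0.31,0.084,0,0,-0.003,0.003,50],[-0.31,0.084,0,0,-0.003,0.003,50],[-0.31,0.084,0,0,-0.003,0.003,50],[-0.31,0.084,0,0,-0.003,0.003,50],[-0.31,0.084,0,0,-0.003,0.003,50]]]}}

```text
time: 5.07
ee_pos: [0.5688, -0.0152, 0.1902]
ee_rot: [-3.137, 0.002, 1.858]
wrist_force: [-1.0, -1.8, -0.7]
finger_gap: 0.0423
```

```bash
python3 -c "
from h import *
import cv2
st();plan(.045,.001,.097)
cv2.imwrite('pics/t2.png',cv2.resize(robot.grab_frame('top')[150:285,200:360],None,fx=4.4,fy=4.4,interpolation=cv2.INTER_CUBIC))
cv2.imwrite('pics/s2.png',cv2.resize(robot.grab_frame('scene')[140:250,260:440],None,fx=4.4,fy=4.4,interpolation=cv2.INTER_CUBIC))"
```

```text
t 5.07 stand(0.0457,-0.0057) z 0.1902 Fst(-1.4,-1.4) Fz -0.7 gap 0.0423 rot [-3.137e+00  2.000e-03  1.858e+00] q [-0.07  0.77  0.08  1.57 -0.07  0.81  0.32]
row [ 0.0138 -0.0006  0.1865] [-0.0007  0.0003 -0.0012]
```

View pics/t2.png

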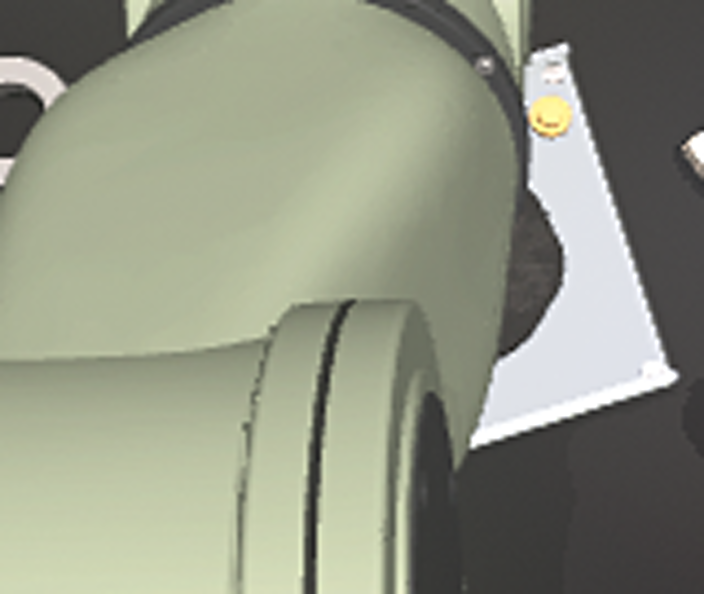

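View pics/s2.png

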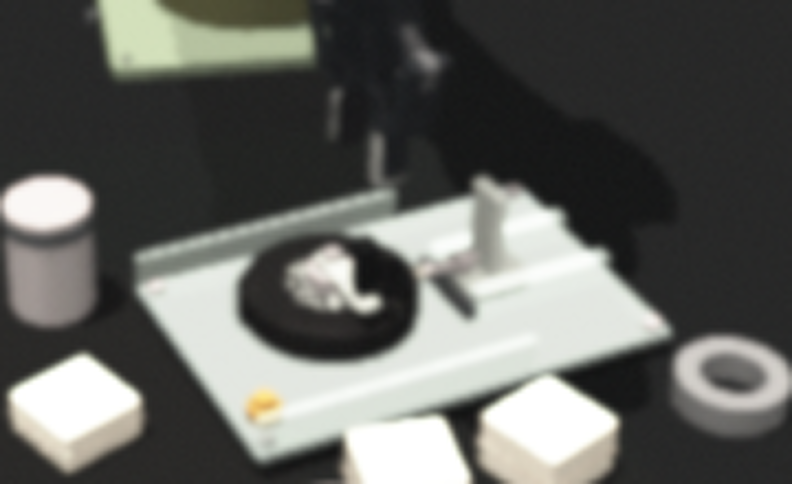

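The scene view shows the carriage home at about (485, 235), with its pointer reaching the tyre. The knob stands on the crank at about (370, 270). I'll go down over the knob.

Emit:
{"name": "send_rows", "arguments": {"increments": [[[0.014,-0.0006,0.03,0,0,-0.001,52],[0.014,-0.0006,0.08,0,0,-0.001,52],[0.014,-0.0006,0.13,0,0,-0.001,52],[0.014,-0.0006,0.18,0,0,-0.001,52],[0.014,-0.0006,0.186,0,0,-0.001,52]]]}}

```text
time: 5.58
ee_pos: [0.5621, -0.0011, 0.094]
ee_rot: [-3.132, -0.004, 1.871]
wrist_force: [-0.9, 1.4, -0.9]
finger_gap: 0.0442
```

```bash
python3 -c "
from h import *
st();plan(.045,.001,.097)"
```

```text
t 5.58 stand(0.0432,0.0097) z 0.0940 Fst(-0.4,1.6) Fz -0.9 gap 0.0442 rot [-3.132 -0.004  1.871] q [-0.08  0.9   0.05  1.67 -0.08  0.58  0.32]
row [-0.0175  0.0034 -0.006 ] [-0.0015 -0.0006  0.0008]
```

Emit:
{"name": "send_rows", "arguments": {"increments": [[[-0.0175,0.0034,-0.006,0,0,0,52],[-0.0175,0.0034,-0.006,0,0,0,52],[-0.0175,0.0034,-0.006,0,0,0,52]]]}}

```text
time: 5.83
ee_pos: [0.567, -0.0092, 0.0985]
ee_rot: [-3.134, -0.003, 1.871]
wrist_force: [-0.3, 0.1, 0.4]
finger_gap: 0.0447
```

```bash
python3 -c "
from h import *
st();plan(.045,.001,.097)"
```

```text
t 5.83 stand(0.0456,0.0006) z 0.0985 Fst(-0.2,0.2) Fz 0.4 gap 0.0447 rot [-3.134e+00 -3.000e-03  1.871e+00] q [-0.07  0.9   0.05  1.66 -0.08  0.6   0.33]
row [ 0.0008 -0.0012  0.003 ] [-0.0012 -0.0005  0.0008]
```

Now I'll close on the knob.

Emit:
{"name": "send_rows", "arguments": {"increments": [[[0,0,0,0,0,0,32],[0,0,0,0,0,0,24],[0,0,0,0,0,0,16],[0,0,0,0,0,0,16],[0,0,0,0,0,0,16]]], "squeeze": 30}}

```text
time: 6.25
ee_pos: [0.5651, -0.01, 0.0997]
ee_rot: [-3.13, -0.003, 1.87]
wrist_force: [-18.3, -4.3, 25.5]
finger_gap: 0.0171
```

```bash
python3 -c "
from h import *
st()"
```

```text
t 6.25 stand(0.0436,0.0004) z 0.0997 Fst(-18.7,1.2) Fz 25.5 gap 0.0171 rot [-3.13e+00 -3.00e-03  1.87e+00] q [-0.07  0.9   0.05  1.66 -0.07  0.6   0.33]
```

Emit:
{"name": "send_rows", "arguments": {"increments": [[[0,-0.001,-0.002,0,0,0,12],[0,-0.001,-0.002,0,0,0,12],[0,-0.001,-0.002,0,0,0,12]]]}}

```text
time: 6.5
ee_pos: [0.5643, -0.0101, 0.1006]
ee_rot: [-3.129, -0.003, 1.87]
wrist_force: [-1.9, -0.9, -8.7]
finger_gap: 0.0173
```

```bash
python3 -c "
from h import *
st()"
```

```text
t 6.50 stand(0.0428,0.0005) z 0.1006 Fst(-2.0,-0.3) Fz -8.7 gap 0.0173 rot [-3.129e+00 -3.000e-03  1.870e+00] q [-0.07  0.9   0.05  1.66 -0.07  0.6   0.33]
```

```bash
cat >> h.py <<'E'
O=O-.0021*X+.0012*Y
def ang():
    s=robot.sense();d=s['ee_pos'][:2]-O;d=np.array([d@X,d@Y]);r=np.hypot(*d);a=np.arctan2(d[1],d[0])
    f=s['wrist_force'][:2];f=np.array([f@X,f@Y]);er=d/r;et=np.array([-er[1],er[0]])
    print("ANG %.2f r %.2fmm Frad %.2f Ftan %.2f Fz %.1f z %.4f t %.2f"%(np.degrees(a),r*1e3,f@er,f@et,s['wrist_force'][2],s['ee_pos'][2],s['time']))
    return a
def arc(angs,r=.045,z=.100,lead=0):
    s=robot.sense();R=Rr.from_euler('xyz',s['ee_rot']);T=Rr.from_euler('xyz',[np.pi,0,YW+np.pi/2])
    w=(R.inv()*T).as_rotvec()/(2*np.pi)
    for a in angs:
        a=np.radians(a);p=np.r_[O+r*np.cos(a)*X+r*np.sin(a)*Y,z]
        print(np.round(R.inv().apply(p-s['ee_pos'])/.5,4).tolist(),a*57.2958)
    print(np.round(w,4))
E
python3 -c "
from h import *
ang();arc([-5,-11,-18,-25,-32])"
```

```text
ANG -0.88 r 44.86mm Frad -2.03 Ftan -0.37 Fz -8.7 z 0.1006 t 6.50
[-0.0065, -0.0001, 0.0012] -5.000001787820835
[-0.0158, -0.0014, 0.0012] -11.000003933205837
[-0.0264, -0.0042, 0.0012] -18.000006436155008
[-0.0366, -0.0083, 0.0012] -25.000008939104177
[-0.0463, -0.0136, 0.0013] -32.00001144205335
[-0.0019 -0.0005  0.0007]
```

Emit:
{"name": "send_rows", "arguments": {"increments": [[[-0.0065,0,0.0012,0,0,0,12],[-0.0158,-0.0014,0.0012,0,0,0,12],[-0.0264,-0.0042,0.0012,0,0,0,12],[-0.0366,-0.0083,0.0012,0,0,0,12],[-0.0463,-0.0136,0.0012,0,0,0,12]]]}}

```text
time: 6.92
ee_pos: [0.5646, -0.0346, 0.1003]
ee_rot: [-3.13, -0.004, 1.87]
wrist_force: [-5.8, 3.6, 4.0]
finger_gap: 0.017
```

```bash
python3 -c "
from h import *
a=np.degrees(ang());arc([a-6,a-13,a-20,a-27,a-34])"
```

```text
ANG -32.51 r 45.09mm Frad -6.53 Ftan 1.93 Fz 4.0 z 0.1003 t 6.92
[-0.0075, -0.0056, 0.0007] -38.51487986844808
[-0.0157, -0.013, 0.0008] -45.51488237139724
[-0.0229, -0.0214, 0.0009] -52.514884874346414
[-0.029, -0.0305, 0.001] -59.51488737729559
[-0.0339, -0.0403, 0.0011] -66.51488988024475
[-0.0019 -0.0006  0.0007]
```

Emit:
{"name": "send_rows", "arguments": {"increments": [[[-0.0075,-0.0056,0.0007,0,0,0,12],[-0.0157,-0.013,0.0008,0,0,0,12],[-0.0229,-0.0214,0.0009,0,0,0,12],[-0.029,-0.0305,0.001,0,0,0,12],[-0.0339,-0.0403,0.0011,0,0,0,12]]]}}

```text
time: 7.33
ee_pos: [0.5505, -0.0568, 0.1004]
ee_rot: [-3.131, -0.004, 1.87]
wrist_force: [-1.8, 5.7, 2.6]
finger_gap: 0.0167
```

```bash
python3 -c "
from h import *
a=np.degrees(ang());arc([a-6,a-13,a-20,a-27,a-34])"
```

```text
ANG -66.40 r 45.18mm Frad -5.51 Ftan 2.36 Fz 2.6 z 0.1004 t 7.33
[-0.003, -0.009, 0.0008] -72.39856600525664
[-0.0056, -0.0196, 0.0009] -79.3985685082058
[-0.0069, -0.0305, 0.001] -86.39857101115498
[-0.0069, -0.0415, 0.0011] -93.39857351410414
[-0.0055, -0.0524, 0.0013] -100.39857601705332
[-0.0017 -0.0007  0.0007]
```

Emit:
{"name": "send_rows", "arguments": {"increments": [[[-0.003,-0.009,0.0008,0,0,0,12],[-0.0056,-0.0196,0.0009,0,0,0,12],[-0.0069,-0.0305,0.001,0,0,0,12],[-0.0069,-0.0415,0.0011,0,0,0,12],[-0.0055,-0.0524,0.0013,0,0,0,12]]]}}

```text
time: 7.75
ee_pos: [0.5267, -0.0673, 0.1004]
ee_rot: [-3.133, -0.004, 1.87]
wrist_force: [2.1, 5.0, 3.4]
finger_gap: 0.017
```

```bash
python3 -c "
from h import *
a=np.degrees(ang());arc([a-6,a-13,a-20,a-26,a-30])"
```

```text
ANG -99.79 r 45.19mm Frad -4.74 Ftan 2.68 Fz 3.4 z 0.1004 t 7.75
[0.0025, -0.0091, 0.0008] -105.79318773268226
[0.0062, -0.0195, 0.0009] -112.79319023563143
[0.0111, -0.0293, 0.001] -119.7931927385806
[0.0162, -0.0372, 0.0011] -125.79319488396561
[0.0201, -0.0421, 0.0012] -129.79319631422226
[-0.0014 -0.0006  0.0007]
```

Emit:
{"name": "send_rows", "arguments": {"increments": [[[0.0025,-0.0091,0.0008,0,0,0,12],[0.0062,-0.0195,0.0009,0,0,0,12],[0.0111,-0.0293,0.001,0,0,0,12],[0.0162,-0.0372,0.0011,0,0,0,12],[0.0201,-0.0421,0.0012,0,0,0,12]]]}}

```text
time: 8.17
ee_pos: [0.5036, -0.0641, 0.1003]
ee_rot: [-3.134, -0.003, 1.87]
wrist_force: [2.5, 0.2, 6.8]
finger_gap: 0.0167
```

```bash
python3 -c "
from h import *
a=np.degrees(ang());arc([a-3,a-6])"
```

```text
ANG -129.77 r 45.22mm Frad -1.17 Ftan 2.21 Fz 6.8 z 0.1003 t 8.17
[0.0035, -0.0032, 0.0007] -132.77156663809276
[0.0068, -0.0066, 0.0008] -135.77156771078526
[-0.0013 -0.0005  0.0007]
```

Emit:
{"name": "send_rows", "arguments": {"increments": [[[0.0035,-0.0032,0.0007,0,0,0,12],[0.0068,-0.0066,0.0008,0,0,0,12]]]}}

```text
time: 8.33
ee_pos: [0.4995, -0.0622, 0.1003]
ee_rot: [-3.135, -0.002, 1.87]
wrist_force: [2.0, 0.6, 7.6]
finger_gap: 0.0169
```

```bash
python3 -c "
from h import *
a=np.degrees(ang());arc([a-3,a-5])"
```

```text
ANG -135.46 r 45.22mm Frad -1.51 Ftan 1.46 Fz 7.6 z 0.1003 t 8.33
[0.0038, -0.0029, 0.0006] -138.46267239595645
[0.0062, -0.0049, 0.0007] -140.46267311108477
[-0.0011 -0.0004  0.0006]
```

Emit:
{"name": "send_rows", "arguments": {"increments": [[[0.0038,-0.0029,0.0006,0,0,0,12],[0.0062,-0.0049,0.0007,0,0,0,12]]]}}

```text
time: 8.5
ee_pos: [0.4964, -0.0603, 0.1003]
ee_rot: [-3.136, -0.001, 1.869]
wrist_force: [2.0, -0.5, 7.5]
finger_gap: 0.0168
```

```bash
python3 -c "
from h import *
a=np.degrees(ang());arc([a-3,a-5])"
```

```text
ANG -140.14 r 45.21mm Frad -0.63 Ftan 1.93 Fz 7.5 z 0.1003 t 8.50
[0.004, -0.0026, 0.0007] -143.13648427667715
[0.0065, -0.0044, 0.0007] -145.13648499180547
[-0.0009 -0.0002  0.0006]
```

Emit:
{"name": "send_rows", "arguments": {"increments": [[[0.004,-0.0026,0.0007,0,0,0,12],[0.0065,-0.0044,0.0007,0,0,0,12]]]}}

```text
time: 8.67
ee_pos: [0.4936, -0.0583, 0.1003]
ee_rot: [-3.137, 0.0, 1.869]
wrist_force: [3.7, -1.3, 7.2]
finger_gap: 0.0168
```

```bash
python3 -c "
from h import *
a=np.degrees(ang());arc([a-3,a-5])"
```

```text
ANG -144.48 r 45.23mm Frad -1.20 Ftan 3.73 Fz 7.2 z 0.1003 t 8.67
[0.0042, -0.0022, 0.0007] -147.47582461212676
[0.0069, -0.0039, 0.0007] -149.47582532725508
[-0.0007  0.      0.0005]
```

The high spot's onset is at about -143°. I'll continue in the same steps.

Emit:
{"name": "send_rows", "arguments": {"increments": [[[0.0042,-0.0022,0.0007,0,0,0,12],[0.0069,-0.0039,0.0007,0,0,0,12]]]}}

```text
time: 8.83
ee_pos: [0.4913, -0.0565, 0.1004]
ee_rot: [-3.139, 0.002, 1.868]
wrist_force: [4.8, -3.8, 5.4]
finger_gap: 0.0175
```

```bash
python3 -c "
from h import *
a=np.degrees(ang());arc([a-3.5,a-5.5])"
```

```text
ANG -148.16 r 45.23mm Frad -0.32 Ftan 6.12 Fz 5.4 z 0.1004 t 8.83
[0.005, -0.0024, 0.0007] -151.65624868994794
[0.0078, -0.0038, 0.0007] -153.6562494050763
[-0.0004  0.0003  0.0004]
```

Emit:
{"name": "send_rows", "arguments": {"increments": [[[0.005,-0.0024,0.0007,0,0,0,12],[0.0078,-0.0038,0.0007,0,0,0,12]]]}}

```text
time: 9.0
ee_pos: [0.4892, -0.0545, 0.1004]
ee_rot: [3.142, 0.005, 1.867]
wrist_force: [6.4, -5.8, 3.7]
finger_gap: 0.0169
```

```bash
python3 -c "
from h import *
a=np.degrees(ang());arc([a-3.5,a-5.5])"
```

```text
ANG -151.89 r 45.24mm Frad -0.41 Ftan 8.62 Fz 3.7 z 0.1004 t 9.00
[0.0052, -0.002, 0.0008] -155.38619654379897
[0.008, -0.0033, 0.0008] -157.3861972589273
[0.     0.0007 0.0002]
```

Emit:
{"name": "send_rows", "arguments": {"increments": [[[0.0052,-0.002,0.0008,0,0,0,12],[0.008,-0.0033,0.0008,0,0.0007,0,12]]]}}

```text
time: 9.17
ee_pos: [0.4872, -0.0524, 0.1003]
ee_rot: [3.139, 0.003, 1.866]
wrist_force: [6.1, -6.8, 4.2]
finger_gap: 0.0172
```

```bash
python3 -c "
from h import *
a=np.degrees(ang());arc([a-3.5,a-6])"
```

```text
ANG -155.52 r 45.28mm Frad -0.12 Ftan 9.14 Fz 4.2 z 0.1003 t 9.17
[0.0053, -0.0016, 0.0007] -159.02165211362725
[0.009, -0.0029, 0.0006] -161.52165300753768
[0.0003 0.0005 0.    ]
```

Emit:
{"name": "send_rows", "arguments": {"increments": [[[0.0053,-0.0016,0.0007,0,0,0,12],[0.009,-0.0029,0.0006,0,0.0005,0,12]]]}}

```text
time: 9.33
ee_pos: [0.4852, -0.05, 0.1004]
ee_rot: [3.137, 0.003, 1.865]
wrist_force: [4.8, -7.7, 3.0]
finger_gap: 0.017
```

```bash
python3 -c "
from h import *
a=np.degrees(ang());arc([a-3.5,a-6])"
```

```text
ANG -159.47 r 45.27mm Frad 0.84 Ftan 9.05 Fz 3.0 z 0.1004 t 9.33
[0.0054, -0.0013, 0.0007] -162.96625016666792
[0.0092, -0.0024, 0.0007] -165.46625106057834
[ 0.0007  0.0004 -0.0002]
```

Emit:
{"name": "send_rows", "arguments": {"increments": [[[0.0054,-0.0013,0.0007,0,0,0,12],[0.0092,-0.0024,0.0007,0.0005,0.0004,0,12]]]}}

```text
time: 9.5
ee_pos: [0.4833, -0.0474, 0.1004]
ee_rot: [3.139, 0.003, 1.863]
wrist_force: [4.9, -6.2, 4.9]
finger_gap: 0.0169
```

```bash
python3 -c "
from h import *
a=np.degrees(ang());arc([a-3.5,a-5.5])"
```

```text
ANG -163.55 r 45.28mm Frad -0.72 Ftan 7.88 Fz 4.9 z 0.1004 t 9.50
[0.0055, -0.0009, 0.0007] -167.0539369587597
[0.0085, -0.0015, 0.0007] -169.05393767388804
[ 0.0005  0.0005 -0.0004]
```

Emit:
{"name": "send_rows", "arguments": {"increments": [[[0.0055,-0.0009,0.0007,0,0,0,12],[0.0085,-0.0015,0.0007,0.0005,0.0005,0,12]]]}}

```text
time: 9.67
ee_pos: [0.4817, -0.0447, 0.1003]
ee_rot: [3.141, 0.002, 1.862]
wrist_force: [2.2, -5.7, 6.0]
finger_gap: 0.0173
```

```bash
python3 -c "
from h import *
a=np.degrees(ang());arc([a-3.5,a-5.5])"
```

```text
ANG -167.44 r 45.29mm Frad 0.88 Ftan 6.04 Fz 6.0 z 0.1003 t 9.67
[0.0055, -0.0005, 0.0006] -170.94291746676225
[0.0086, -0.0009, 0.0006] -172.94291818189058
[ 0.0002  0.0003 -0.0006]
```

Emit:
{"name": "send_rows", "arguments": {"increments": [[[0.0055,-0.0005,0.0006,0,0,0,12],[0.0086,-0.0009,0.0006,0,0.0003,-0.0005,12]]]}}

```text
time: 9.83
ee_pos: [0.4801, -0.0418, 0.1003]
ee_rot: [3.14, 0.002, 1.864]
wrist_force: [0.9, -4.4, 7.3]
finger_gap: 0.0168
```

```bash
python3 -c "
from h import *
a=np.degrees(ang());arc([a-3.5,a-5.5])"
```

```text
ANG -171.69 r 45.31mm Frad 1.05 Ftan 4.35 Fz 7.3 z 0.1003 t 9.83
[0.0056, -0.0, 0.0006] -175.18532547462777
[0.0087, -0.0002, 0.0006] -177.18532618975613
[ 0.0003  0.0003 -0.0003]
```

Emit:
{"name": "send_rows", "arguments": {"increments": [[[0.0056,0,0.0006,0,0,0,12],[0.0087,-0.0002,0.0006,0,0.0003,-0.0003,12]]]}}

```text
time: 10.0
ee_pos: [0.4787, -0.0384, 0.1003]
ee_rot: [3.14, 0.002, 1.865]
wrist_force: [-0.2, -1.7, 8.4]
finger_gap: 0.0168
```

```bash
python3 -c "
from h import *
a=np.degrees(ang());arc([a-3.5,a-5.5])"
```

```text
ANG -176.33 r 45.33mm Frad 0.81 Ftan 1.47 Fz 8.4 z 0.1003 t 10.00
[0.0055, 0.0005, 0.0005] -179.8329761633607
[0.0087, 0.0005, 0.0005] -181.83297687848903
[ 0.0003  0.0002 -0.0001]
```

The force profile on the knob rises at about -142° and falls back at about -175.5°. The crest is therefore at about -158.7°, and the vision estimate was -159°. I'll turn back to it.

```bash
python3 -c "
from h import *
ang();arc([-174,-170,-166,-163,-161])"
```

```text
ANG -176.33 r 45.33mm Frad 0.81 Ftan 1.47 Fz 8.4 z 0.1003 t 10.00
[-0.0036, 0.001, 0.0005] -174.00006221616505
[-0.0098, 0.0019, 0.0005] -170.0000607859084
[-0.016, 0.0032, 0.0005] -166.00005935565173
[-0.0205, 0.0044, 0.0005] -163.00005828295923
[-0.0235, 0.0054, 0.0006] -161.0000575678309
[ 0.0003  0.0002 -0.0001]
```

Emit:
{"name": "send_rows", "arguments": {"increments": [[[-0.0036,0.001,0.0005,0,0,0,12],[-0.0098,0.0019,0.0005,0,0,0,12],[-0.016,0.0032,0.0005,0,0,0,12],[-0.0205,0.0044,0.0005,0,0,0,12],[-0.0235,0.0054,0.0006,0,0,0,12]]]}}

```text
time: 10.42
ee_pos: [0.4839, -0.0484, 0.1002]
ee_rot: [3.141, 0.0, 1.866]
wrist_force: [-5.1, 8.4, 11.9]
finger_gap: 0.0171
```

```bash
python3 -c "
from h import *
a=np.degrees(ang());arc([a+3,a+5,-157.2,-158.7])"
```

```text
ANG -162.01 r 45.38mm Frad -0.63 Ftan -9.84 Fz 11.9 z 0.1002 t 10.42
[-0.0042, 0.0023, 0.0004] -159.01007725906285
[-0.0071, 0.0035, 0.0004] -157.01007654393456
[-0.0068, 0.0034, 0.0004] -157.20005620908705
[-0.0047, 0.0025, 0.0004] -158.7000567454333
[ 0.0002  0.0001 -0.    ]
```

Emit:
{"name": "send_rows", "arguments": {"increments": [[[-0.0042,0.0023,0,0,0,0,12],[-0.0065,0.0033,0,0,0,0,12],[-0.0065,0.0033,0,0,0,0,12]]]}}

```text
time: 10.67
ee_pos: [0.4858, -0.0509, 0.1003]
ee_rot: [3.141, -0.0, 1.866]
wrist_force: [-1.2, 3.3, 7.9]
finger_gap: 0.0168
```

```bash
python3 -c "
from h import *
a=np.degrees(ang())"
```

```text
ANG -158.10 r 45.35mm Frad -1.17 Ftan -3.33 Fz 7.9 z 0.1003 t 10.67
```

Emit:
{"name": "send_rows", "arguments": {"increments": [[[0,0,0,0,0,0,24],[0,0,0,0,0,0,36],[0,0,0,0,0,0,48],[0,0,0,0,0,0,50],[0,0,0,0,0,0,50]]]}}

```text
time: 11.08
ee_pos: [0.4858, -0.051, 0.1002]
ee_rot: [3.142, -0.0, 1.866]
wrist_force: [0.1, -0.2, -0.0]
finger_gap: 0.0429
```

```bash
python3 -c "
from h import *
st();a=np.degrees(ang())"
```

```text
t 11.08 stand(-0.0421,-0.0170) z 0.1002 Fst(0.0,-0.2) Fz -0.0 gap 0.0429 rot [ 3.142 -0.     1.866] q [ 0.02  0.82  0.03  1.95 -0.06  0.37  0.4 ]
ANG -157.98 r 45.47mm Frad 0.05 Ftan 0.23 Fz -0.0 z 0.1002 t 11.08
```

Released cleanly with no residual force. I'll lift straight up, then move aside for a clear picture.

Emit:
{"name": "send_rows", "arguments": {"increments": [[[0,0,-0.05,0,0,0,50],[0,0,-0.12,0,0,0,50],[0,0,-0.2,0,0,0,50],[0,0,-0.26,0,0,0,50],[0,0,-0.3,0,0,0,50]]]}}

```text
time: 11.5
ee_pos: [0.486, -0.0512, 0.2533]
ee_rot: [3.139, 0.001, 1.866]
wrist_force: [0.2, -0.4, 0.4]
finger_gap: 0.0424
```

Emit:
{"name": "send_rows", "arguments": {"increments": [[[0.4,0,-0.1,0,0,0,50],[0.4,0,-0.1,0,0,0,50],[0.4,0,-0.1,0,0,0,50],[0.4,0,-0.1,0,0,0,50],[0.4,0,-0.1,0,0,0,50]]]}}

```text
time: 11.92
ee_pos: [0.4267, 0.142, 0.3037]
ee_rot: [3.139, 0.001, 1.866]
wrist_force: [0.4, 0.2, 0.0]
finger_gap: 0.0427
```

Emit:
{"name": "send_rows", "arguments": {"increments": [[[0.3,-0.25,0,0,0,0,50],[0.3,-0.25,0,0,0,0,50],[0.3,-0.25,0,0,0,0,50],[0.3,-0.25,0,0,0,0,50],[0.3,-0.25,0,0,0,0,50]]]}}

```text
time: 12.33
ee_pos: [0.2608, 0.2502, 0.3033]
ee_rot: [3.139, 0.0, 1.867]
wrist_force: [0.3, 1.1, -1.6]
finger_gap: 0.0426
```

```bash
python3 - <<'E'
from h import *
import cv2
st()
im=robot.grab_frame('top');cv2.imwrite('pics/top3.png',im)
G=cv2.resize(im[150:285,200:360],None,fx=4.4,fy=4.4,interpolation=cv2.INTER_CUBIC)
cv2.imwrite('pics/t3.png',G)
E
```

```text
t 12.33 stand(-0.1698,0.3365) z 0.3033 Fst(0.6,0.9) Fz -1.6 gap 0.0426 rot [3.139 0.    1.867] q [-0.92  0.31  0.09  2.07 -0.04  0.77 -0.51]
```

View pics/t3.png

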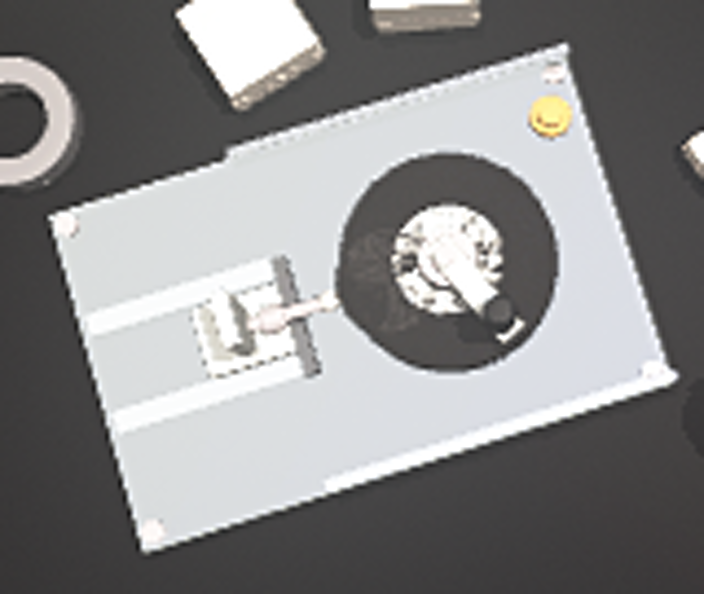

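The knob now stands at about (498, 310) and the pointer's nose meets the tyre at about (335, 300). The neighbours look unchanged. I'll check the outline numerically.

```bash
python3 - <<'E'
from h import *
import cv2
C=np.array([.5213,-.022])
k=tc(498,310,.12)[:2]-C
print("knob stand ang",np.degrees(np.arctan2(k@Y,k@X)),np.hypot(*k))
def prof(f):
    G=cv2.resize(cv2.cvtColor(cv2.imread(f),cv2.COLOR_BGR2GRAY)[150:285,200:360],None,fx=4.4,fy=4.4,interpolation=cv2.INTER_CUBIC)
    out=[]
    for a in range(40,145,5):
        v=[]
        for r in np.arange(.054,.07,.00025):
            p=C+r*(np.cos(np.radians(a))*X+np.sin(np.radians(a))*Y)
            u,w=px("top",[*p,.05]);u=(u-199.5)*4.4-.5;w=(w-149.5)*4.4-.5
            v.append(G[int(round(w)),int(round(u))])
        i=np.argmax(np.array(v)>125);out.append(54+.25*i)
    return np.array(out)
a=prof('pics/top0.png');b=prof('pics/top3.png')
for x,p,q in zip(range(40,145,5),a,b):print(x,p,q,round(q-p,2))
i0=cv2.imread('pics/top0.png').astype(int);i1=cv2.imread('pics/top3.png').astype(int)
d=(abs(i0-i1).max(2)>60)[130:290,180:400];ys,xs=np.nonzero(d);print(xs.min()+180,xs.max()+180,ys.min()+130,ys.max()+130)
E
```

```text
knob stand ang -159.4793344296088 0.044662524374753466
40 60.75 60.75 0.0
45 60.25 60.25 0.0
50 60.25 60.25 0.0
55 60.75 60.75 0.0
60 59.75 59.75 0.0
65 60.5 60.5 0.0
70 60.75 60.75 0.0
75 60.75 61.25 0.5
80 60.5 62.75 2.25
85 60.25 63.75 3.5
90 60.0 64.25 4.25
95 60.75 63.75 3.0
100 59.5 63.25 3.75
105 60.0 62.0 2.0
110 59.75 61.0 1.25
115 60.0 60.0 0.0
120 60.25 60.25 0.0
125 60.75 60.25 -0.5
130 60.5 60.5 0.0
135 60.75 60.75 0.0
140 61.0 61.0 0.0
243 327 183 237
```

```bash
python3 -c "
from h import *
st();robot.job_done()"
```

```text
t 12.38 stand(-0.1722,0.3399) z 0.3033 Fst(-0.1,4.3) Fz 1.2 gap 0.0426 rot [ 3.140e+00 -1.000e-03  1.872e+00] q [-0.92  0.31  0.08  2.07 -0.04  0.77 -0.52]
the job is handed in; nothing more can be done
```

I slid the pointer home and left the wheel standing with the crest of its high spot at the pointer. The job went in at 12.4 s, and the interface gives no verdict.

- **Pointer:** I pushed the tab with the gripper shut. It slid at about 14 N. Travel then stopped while the force rose to 23 N, so the stop took about 9 N against its 30 N limit.
- **Finding the crest:** I gripped the knob and turned the wheel clockwise at about 1.5 rad/s, and at about half that or less over most of the high spot. The force on the knob was about 2 N normally and peaked at about 9 N. It rose at a crank angle of about -142° and fell back at about -175.5°, which puts the crest near -158.7°. The first picture of the tyre had suggested -159°.
- **Final position:** I turned back to about -158°, let go and lifted clear. The force read zero after release.

**Last checks:**
- The final picture shows the knob at -159.5° and the carriage at the stop. In the enlarged area, only the carriage and wheel changed. That area takes in the cards, spool, nut and canister, but not the pen.
- The tyre outline there centres the high spot at about 93°, with the pointer at 90°. That disagrees with the force estimate by 2 to 3°, but is inside the 9° tolerance.
- I could not measure the contact force at the pointer directly.
- The wrist read about 4 N when I handed in. The arm was well clear of everything and probably still settling.

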